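# Run the length stop out to its end position

### The arm

A 6-joint arm with a two-finger parallel gripper is mounted at the origin on a cart in front of the work surface, level with it; the furniture and walls round the work are solid. World frame = base frame: x ahead of the robot, y to its left, z up, the work surface at z = 0. Lengths are in m, angles in rad, forces in N, time in s.
With the tool pointing down it reaches from about 0.325 to 0.775 m from the base axis. Payload 9.3 kg.
Tool frame: the origin (TCP) lies midway between the tips of the shut fingers; the grasp point (between the pads) lies robot.tcp_to_grasp behind it (robot.tcp_to_grasp is the distance from the TCP to the grasp point, in m); z points along the fingers, y is the line along which they close (so a half turn about z gives the same grasp; the last joint's range is limited). The gripper opens to 85 mm and grips with 20 to 120 N. Pads are 22 mm wide; open, the fingers measure 114 mm over their backs; the gripper's body (76 mm by 85 mm) begins 54 mm behind the grasp point. The pads swing forward as they close: fully open they stand 13 mm farther back than shut.
Start: joints at [-1.313, 0.259, 0.021, 1.334, 0, 1.418], TCP at [0.22, -0.504, 0.231] pointing down, gripper open.
Joint ranges: [-3.04, 3.04], [-0.91, 1.82], [-1.04, 1.36], [-1.92, 1.95], [-1.52, 1.45], [-3.14, 3.14]. Speed limits (rad/s): [2.22, 2.22, 2.79, 3.14, 3.14, 3.14].

### API

Orientations are given as a unit quaternion [w, x, y, z].
In Python, from plant import robot, fingers, ik, monitor, cams gives the robot as it stands. The module is installed in compiled form; this text tells all that it offers. Calls block until the motion is done:
- robot.goto(position, orientation): joint-space move of the TCP to a pose.
- robot.line_to(position, frame=None, velocity=0.15, f_stop=None): straight line of the TCP; frame=None keeps the orientation; velocity is the mean speed in m/s. With f_stop (N) it stops when the force on the tool has changed by that much, and returns True; else False.
- robot.set_joints(angles): joint-space move.
- fingers.set_gripper(opening, newtons=None): opening from 0.0 (shut) to 1.0 (fully open); newtons is the grip in N (None keeps the last); returns when the fingers have stopped.
- robot.pause(seconds).
- ik(position, orientation): joint angles nearest the present ones, or None.
- monitor.read_state(): the state.
- cams.get_image(name): name is "scene" or "top"; returns a dict with "frame" (400x640x3 uint8, red, green, blue), "fx", "fy", "cx", "cy" (pixels), "view" (4x4, takes a point from world to camera coordinates). Camera axes: x right, y down, z forward; pixel columns grow to the right and rows downward; lengths in m; the calibration is good to about 2 mm. A picture is of the moment at which its call begins. There is no depth.
A pose or a line that the arm cannot do raises robot.PlanningError and nothing moves.
- robot.finish_job(): hands the job in, once; it reports no verdict.
The state is a dict: "t": time; "q": joint angles; "joint_velocities": joint speeds; "effort": joint torques, N m; "ee_pos": TCP position; "tcp_rot": TCP orientation; "ft_force": force on the tool from outside, world axes, zero at the start; "wrist_torque": the same for the moment, N m; "finger_gap": opening from 0.0 (shut) to 1.0 (fully open).
Only numpy, scipy, OpenCV 4.12 (cv2) and the standard library are available. Lean on these libraries where they do the work, as an engineer would, in place of code of your own. Each camera call takes 0.05 s, during which the arm holds its last target. There are 200 camera calls.

### The job

Set the length stop on the guide rail to its end position: press its lock button down with the fingertips and keep it held down while you push the carriage all the way along the rail to the end stop. Then let the button come back up so that the carriage is locked there, and take the hand clear. Push gently, without squeezing or forcing the mechanism; nothing is to be picked up, and the loose things round the rail stay where they lie.

Things in the scene. Friction and masses are not known exactly. Their poses are not given: they have to be found in the camera images.
- stop_rail: guide rail fixed to the worktop: plywood foot 110 x 330 x 12 mm, an aluminium rail (40 mm wide, top 34 mm high) along its middle, a comb of steel teeth on its near side. Origin: centre of the foot's underside. Its y axis is the sliding direction, towards the end stop at the left-hand end; a smaller steel buffer, 42 mm high, stands at the right-hand end
- end_stop_face (a point): centre of the face that the carriage's nose meets, on the end stop: a dark steel block 90 mm wide, 22 mm thick, top 72 mm high (screws on it 75 mm). The point is 60 mm above the worktop, 130 mm along y from the rail's origin
- carriage (a joint): how far the carriage has slid towards the end stop (m): 0 at the right-hand buffer, 0.160 at the stop; starts at 0 to 0.055. An aluminium saddle 90 mm wide, 100 mm long, deck 52 mm high, its centre at y = -0.080 + value in the rail's frame. Friction under 1 N; a return spring of 1 to 1.3 N pulls it back. Locked by the comb (12 mm pitch, 1 mm play either way) when the button is up
- lock_button (a joint): how far the lock button is pressed (m): 0 up, 0.010 fully down. Its spring pushes up with 2 N at the start, 6 N fully down. The lock is free from 0.007 on; let go between notches, the pin rides off a tooth into the next notch and locks. Let go at the end stop it comes fully up and the carriage stays locked within 2 mm of the stop
- button_top (a point): centre of the top of the lock button, a grey square pad 44 x 44 mm with rounded edges and four dark ribs; 66 mm above the worktop when up, 56 mm when fully down. It moves with the carriage and the button. Axes as the rail's
- nose_back (a point): middle of the rear face of the carriage's nose, a dark wooden block across the carriage (90 mm) on its end-stop side, 26 mm long, top 76 mm high. The point is 72 mm high and 28 mm from the button's centre along y, 6 mm past the button's edge. A fingertip holding the button down can push on this face
- tuner_tin: round tin with a dark blue lid, 72 mm across, 28 mm high, lying behind the rail; bystander, loose. Origin: centre of its underside
- dowel: small square wooden stick, 16 x 130 x 12 mm, lying behind the rail; bystander, loose. Origin: centre of its underside
- sanding_block: brown cork sanding block, 67 x 112 x 30 mm, to the right of the rail; bystander, loose. Origin: centre of its underside
- bridge_blank: flat black wooden bar, 30 x 160 x 10 mm, to the left of the rail; bystander, loose. Origin: centre of its underside
- glue_cup: small white cup with a stirring stick, 64 x 84 x 73 mm, at the back right; bystander, loose. Origin: centre of its underside

How it is judged:
By the outcome, as a careful person would: the job done as asked, in the order asked, and still so for the second after the job is handed in, with the robot touching nothing.
It also fails if it takes over 38 s, if anything falls off the work surface, if the arm or the gripper's body presses on something with over 40 N, if the wrist force passes 120 N, or if a joint passes its speed limit or range.

## Working session

There is one attempt and no reset: what is moved stays moved. The work goes in short steps, each a Python script; the robot and the scene stay as the last script left them, time stands still between calls to the robot, and variables do not carry over. Pictures are saved under pics/ and viewed, on a budget of 10 in all, crops included, one or two more only if the job needs it, and the job is handed in when it is done.

```bash
mkdir -p pics
cat > h.py <<'E'
import numpy as np, cv2
from plant import robot, fingers, ik, monitor, cams
def snap(name, fn):
    d=cams.get_image(name); cv2.imwrite(fn, d["frame"][:,:,::-1]); return d
def ray(d,u,v,z):
    V=np.array(d["view"]); R,t=V[:3,:3],V[:3,3]; c=-R.T@t
    r=R.T@np.array([(u-d["cx"])/d["fx"],(v-d["cy"])/d["fy"],1]); return c+r*(z-c[2])/r[2]
def proj(d,p):
    V=np.array(d["view"]); q=V[:3,:3]@np.array(p)+V[:3,3]; return np.array([d["fx"]*q[0]/q[2]+d["cx"],d["fy"]*q[1]/q[2]+d["cy"]])
E
python3 - <<'E'
from h import *
for n in("scene","top"):
    d=snap(n,f"pics/{n}1.png"); V=np.array(d["view"]); print(n,d["fx"],d["cx"],d["cy"],(-V[:3,:3].T@V[:3,3]).round(3)); print(V.round(3))
s=monitor.read_state(); print(s["t"],s["tcp_rot"],s["ee_pos"],robot.tcp_to_grasp)
E
```

```text
scene 516.302136590613 320.7398463899661 193.41497935313953 [-0.392  0.906  0.765]
[[-0.679 -0.734  0.007  0.393]
 [-0.335  0.302 -0.892  0.277]
 [ 0.653 -0.608 -0.451  1.152]
 [ 0.     0.     0.     1.   ]]
top 398.0802552470015 320.3715384593121 196.6472750718967 [ 0.595 -0.043  1.146]
[[-0.008 -1.     0.006 -0.046]
 [-1.     0.008 -0.03   0.629]
 [ 0.03  -0.006 -1.     1.128]
 [ 0.     0.     0.     1.   ]]
0.1 [-5.75722341e-04  9.78982318e-01  2.03944324e-01 -4.01473108e-05] [ 0.2195615  -0.50401106  0.23073799] 0.0187
```

View pics/top1.png

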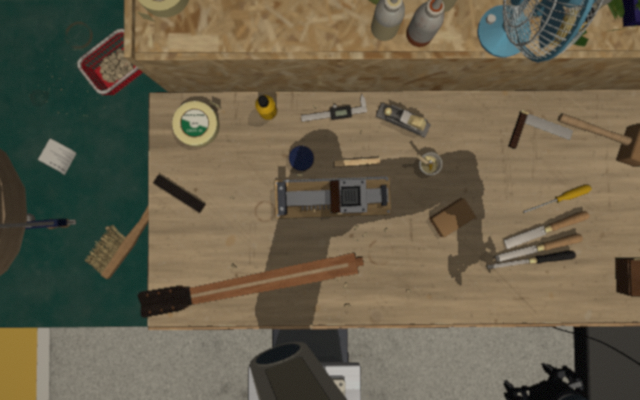

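View pics/scene1.png

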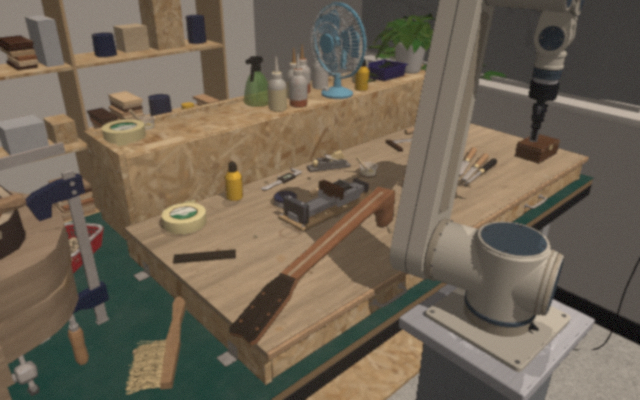

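The top view shows the rail from (278,197) to (390,195), with the end stop at about (283,197), the nose at (335,196) and the button at about (351,196). A guitar neck lies in front of it at rows 255-310. I'll enlarge the rail area.

Run:
```python
import cv2
a=cv2.imread("pics/top1.png")[165:230,265:400]; b=cv2.imread("pics/scene1.png")[165:235,270:380]
cv2.imwrite("pics/c1.png",cv2.resize(a,None,fx=5.9,fy=5.9,interpolation=cv2.INTER_CUBIC))
```

```text
(no output)
```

View pics/c1.png

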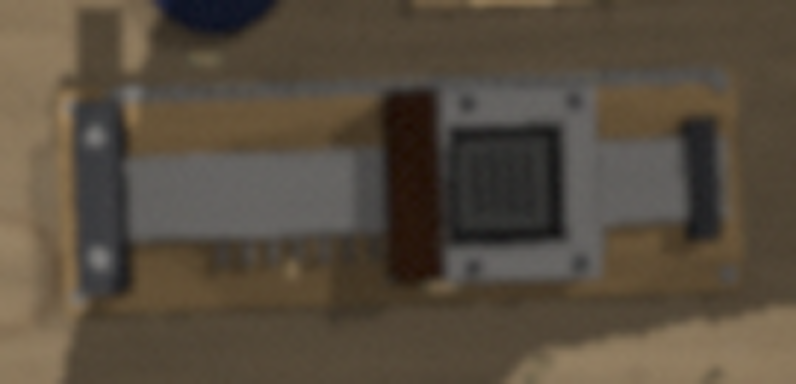

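The crop gives four points, as crop pixels at 5.9x: end stop top centre (101,197), nose top centre (414,186), button centre (506,183) and buffer centre (702,178). I'll cast these to their known heights and check them against the given sizes.

Run:
```python
from h import *
d=cams.get_image("top")
c=lambda x,y,z: ray(d,265+(x+.5)/5.9-.5,165+(y+.5)/5.9-.5,z)
P={k:c(*v) for k,v in dict(stop=(101,197,.072),nose=(414,186,.076),but=(506,183,.066),buf=(702,178,.042),
 s1=(77,103,.072),s2=(80,295,.072),n1=(388,92,.076),n2=(390,281,.076),n3=(439,92,.076),n4=(440,280,.076),b1=(450,130,.066),b2=(560,237,.066),
 tl=(62,88,.012),bl=(75,308,.012),tr=(735,72,.012),br=(742,290,.012)).items()}
for k,v in P.items(): print(k,v.round(4))
ax=P['stop']-P['buf']; ax[2]=0; print("len",np.linalg.norm(ax),"yaw of y axis from +y", np.degrees(np.arctan2(-ax[0],ax[1])))
y=ax/np.linalg.norm(ax); f=P['stop']-y*.011; o=f-y*.13; print("origin",o)
for k in('nose','but'): r=P[k]-o; print(k,r@y, r@np.array([y[1],-y[0],0]))
print("foot mean",sum(P[k] for k in('tl','bl','tr','br'))/4)
t=y*.0
s=d
sc=snap("scene","pics/scene2.png"); im=cv2.imread("pics/scene2.png")
for k in('stop','nose','but','buf'):
    q=proj(sc,P[k]); cv2.circle(im,tuple(int(round(a*1)) for a in q),1,(0,0,255),-1)
cv2.imwrite("pics/c2.png",cv2.resize(im[165:240,265:385],None,fx=6,fy=6,interpolation=cv2.INTER_CUBIC))
```

```text
stop [0.6243 0.0544 0.072 ]
nose [ 0.6281 -0.0887  0.076 ]
but [ 0.6295 -0.1315  0.066 ]
buf [ 0.6319 -0.2258  0.042 ]
s1 [0.6674 0.0652 0.072 ]
s2 [0.5796 0.0642 0.072 ]
n1 [ 0.6711 -0.0772  0.076 ]
n2 [ 0.5849 -0.0773  0.076 ]
n3 [ 0.671  -0.1005  0.076 ]
n4 [ 0.5852 -0.1001  0.076 ]
b1 [ 0.6541 -0.1059  0.066 ]
b2 [ 0.6044 -0.1561  0.066 ]
tl [0.6788 0.0784 0.012 ]
bl [0.5725 0.0726 0.012 ]
tr [ 0.6842 -0.2474  0.012 ]
br [ 0.5786 -0.2494  0.012 ]
len 0.2803068295261442 yaw of y axis from +y 1.5540257448727732
origin [ 0.62812621 -0.08656577  0.072     ]
nose -0.002101476683306147 -6.676381860703915e-05
but -0.04493380788511171 0.00014021880135284262
foot mean [ 0.628526   -0.08646681  0.012     ]
```

View pics/c2.png

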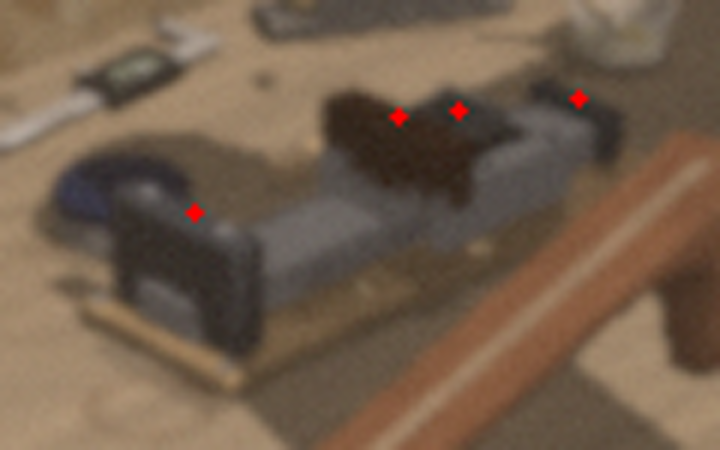

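The geometry checks out: the foot centre agrees with the origin to within 1 mm, the nose comes out 85-90 mm wide, and the points reproject correctly into the scene view. Results:
- **Rail:** origin (0.628, -0.0866), yaw 1.55°.
- **Button:** rail y ≈ -0.044, so the carriage is at about 0.040 and has 0.120 m to travel.

Next I'll shut the fingers and go above the nose-side part of the button.

```bash
cat >> h.py <<'E'
O=np.array([.6283,-.0866,0]); yaw=np.radians(1.55); Y=np.array([-np.sin(yaw),np.cos(yaw),0])
def P(y,z): return O+Y*y+np.array([0,0,z])
def quat(tx): return [0,np.cos(tx/2),np.sin(tx/2),0]   # tool x at heading tx, pointing down
def st(m=""):
    s=monitor.read_state(); p=np.array(s["ee_pos"])-O; X=np.array([Y[1],-Y[0],0]); f=np.array(s["ft_force"])
    print(m,"t%.2f rail x%.4f y%.4f z%.4f F"%(s["t"],p@X,p@Y,p[2]),np.round([f@X,f@Y,f[2]],2),"gap%.3f"%s["finger_gap"]); return s
BY=-.0437
E
python3 - <<'E'
from h import *
s=st(); q0=np.array(s["q"]); best=None
for tx in (yaw+np.pi/2,yaw-np.pi/2):
    q=ik(P(BY+.012,.14),quat(tx)); print(np.degrees(tx),None if q is None else np.round(q,2))
    q2=ik(P(BY+.14,.06),quat(tx)); print(None if q2 is None else np.round(q2,2))
    if q is not None and q2 is not None:
        c=np.abs(np.array(q)-q0).max()
        if best is None or c<best[0]: best=(c,tx)
print(best)
fingers.set_gripper(0.0,20); st()
robot.goto(P(BY+.012,.14),quat(best[1])); st()
snap("top","pics/top3.png"); d=snap("scene","pics/scene3.png")
a=cv2.imread("pics/top3.png")[150:240,260:420]; b=cv2.imread("pics/scene3.png")[110:240,260:420]
f=lambda i: cv2.resize(i,None,fx=4,fy=4,interpolation=cv2.INTER_CUBIC)
v=np.zeros((600,640,3),np.uint8); b=cv2.resize(b,(290,236)); v[:360]=f(a); v[362:598,:290]=b; cv2.imwrite("pics/c3.png",v)
E
```

```text
t0.20 rail x-0.4198 y-0.4063 z0.2309 F [-0.56  0.04 -0.3 ] gap1.003
91.55000000000001 [-0.32  0.45  0.07  1.2   0.    1.23]
[-0.12  0.48 -0.09  1.    0.    1.43]
-88.44999999999999 [-0.32  0.45  0.07  1.2   0.   -1.91]
[-0.12  0.48 -0.09  1.    0.   -1.72]
(np.float64(0.9958044808275941), np.float64(1.5978489302008088))
 t0.97 rail x-0.4198 y-0.4064 z0.2313 F [0.99 0.08 0.16] gap0.002
 t3.02 rail x-0.0002 y-0.0328 z0.1402 F [ 0.39 -0.54  0.27] gap-0.005
```

View pics/c3.png

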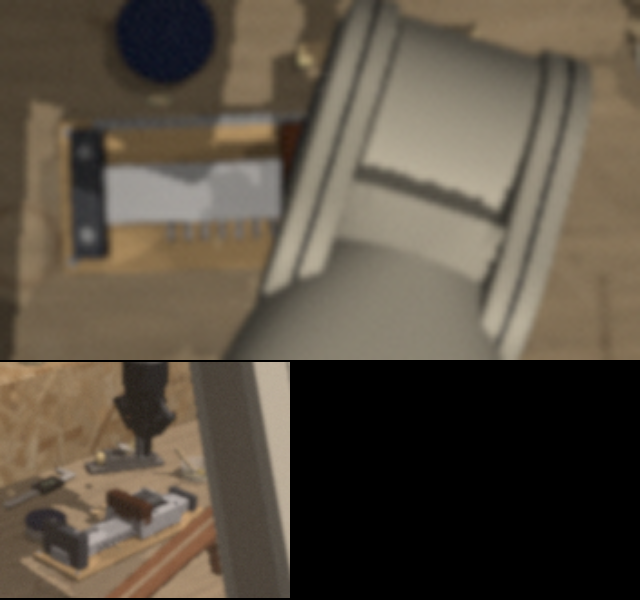

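The picture shows the shut fingers hanging above the button, just behind the nose, with nothing in the way. I'll press down gently and check the force.

```bash
cat >> h.py <<'E'
def favg(n=8):
    f=[]
    for _ in range(n): robot.pause(.02); f.append(monitor.read_state()["ft_force"])
    f=np.mean(f,0); X=np.array([Y[1],-Y[0],0]); r=np.array([f@X,f@Y,f[2]]); print("  Favg rail",r.round(2)); return r
E
python3 - <<'E'
from h import *
print(robot.line_to(P(BY+.012,.071),velocity=.08,f_stop=8)); st(); favg()
for z in(.064,.0605,.0575):
    print(robot.line_to(P(BY+.012,z),velocity=.03,f_stop=9)); st(); favg()
E
```

```text
False
 t4.13 rail x0.0003 y-0.0318 z0.0715 F [ 0.04 -1.32  0.68] gap0.000
  Favg rail [-0.22 -0.12 -0.11]
False
 t4.65 rail x0.0002 y-0.0317 z0.0640 F [ 0.6  -0.5   1.54] gap0.000
  Favg rail [ 1.06 -0.14  1.8 ]
False
 t5.05 rail x0.0001 y-0.0319 z0.0605 F [ 1.89 -1.44  3.61] gap0.002
  Favg rail [ 0.96 -0.84  3.83]
False
 t5.43 rail x0.0001 y-0.0318 z0.0576 F [ 0.65 -0.41  5.53] gap-0.001
  Favg rail [ 1.02 -1.29  5.1 ]
```

Contact came at 66 mm, and 5.1 N at 8.4 mm matches the button spring, so the lock is free. Now I'll push along the rail: coarse first, then slowly up to the stop.

Run:
```python
from h import *
print(robot.line_to(P(BY+.03,.0572),velocity=.03,f_stop=9)); st(); favg()
print(robot.line_to(P(.084,.0572),velocity=.06,f_stop=9)); st(); favg()
print(robot.line_to(P(.100,.0572),velocity=.012,f_stop=5)); st(); favg()
snap("scene","pics/scene4.png"); snap("top","pics/top4.png")
b=cv2.imread("pics/scene4.png")[140:240,260:400]; cv2.imwrite("pics/c4.png",cv2.resize(b,None,fx=5,fy=5,interpolation=cv2.INTER_CUBIC))
```

```text
False
 t6.32 rail x0.0001 y-0.0136 z0.0574 F [ 1.69 -0.75  5.72] gap0.002
  Favg rail [ 1.09 -0.86  5.05]
False
 t8.22 rail x0.0000 y0.0840 z0.0574 F [ 1.24 -0.86  4.67] gap-0.002
  Favg rail [ 1.02 -1.21  5.5 ]
True
 t9.32 rail x-0.0001 y0.0952 z0.0574 F [-0.36 -1.97  4.92] gap-0.000
  Favg rail [-1.35 -1.39  5.23]
```

View pics/c4.png

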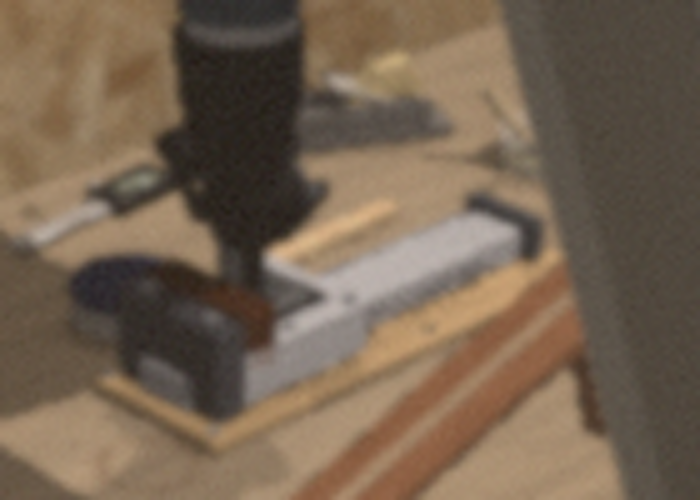

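The nose is at or almost at the end stop, but the push force is still only about 1.4 N. I'll creep on until the force clearly builds, to confirm it is seated.

Run:
```python
from h import *
b=favg(10); y=.0952
while y<.1035:
    y+=.001; robot.line_to(P(y,.0572),velocity=.01,f_stop=8); st(); f=favg(8)
    if f[1]<-4.5 or f[2]>9: break
```

```text
Favg rail [-1.94 -1.08  5.04]
 t9.97 rail x-0.0001 y0.0953 z0.0574 F [-2.02 -5.54  5.67] gap0.000
  Favg rail [-1.5  -5.27  6.42]
```

The force built to 5.3 N within 1 mm at y = 0.095. That fits a seated nose: the predicted TCP position is 0.093 ± 0.002, which puts the fingertip on the nose face. I'll let the button up while keeping light contact on the nose, then back off and clear.

Run:
```python
from h import *
for z in(.062,.067,.070): robot.line_to(P(.0961,z),velocity=.03); st(); favg()
robot.line_to(P(.088,.0705),velocity=.03); st(); favg()
robot.line_to(P(.088,.16),velocity=.12); st()
robot.goto(P(-.25,.25)+np.array([-.2,0,0]),quat(yaw+np.pi/2)); st()
d=snap("top","pics/top5.png"); snap("scene","pics/scene5.png")
f=lambda i,s: cv2.resize(i,None,fx=s,fy=s,interpolation=cv2.INTER_CUBIC)
a=f(cv2.imread("pics/top5.png")[165:230,265:400],5.9)
b=f(cv2.imread("pics/scene5.png")[165:225,265:385],3.5)
v=np.zeros((a.shape[0]+b.shape[0],a.shape[1],3),np.uint8); v[:a.shape[0]]=a; v[a.shape[0]:,:b.shape[1]]=b; cv2.imwrite("pics/c5.png",v); print(v.shape)
```

```text
t10.42 rail x-0.0001 y0.0953 z0.0622 F [-0.43 -5.15  6.43] gap-0.006
  Favg rail [-1.37 -5.72  6.31]
 t10.87 rail x-0.0002 y0.0954 z0.0669 F [-0.83 -5.04  3.04] gap-0.004
  Favg rail [-1.03 -5.61  3.49]
 t11.25 rail x-0.0005 y0.0954 z0.0695 F [-1.51 -5.37  1.25] gap-0.001
  Favg rail [-0.88 -5.04  1.53]
 t11.80 rail x-0.0001 y0.0880 z0.0703 F [0.28 0.67 0.63] gap-0.002
  Favg rail [-0.11  0.03 -0.16]
 t12.83 rail x-0.0004 y0.0881 z0.1592 F [ 0.67 -1.13 -0.73] gap0.001
 t14.31 rail x-0.1994 y-0.2440 z0.2497 F [-0.45  0.29  0.51] gap0.002
(594, 796, 3)
```

View pics/c5.png

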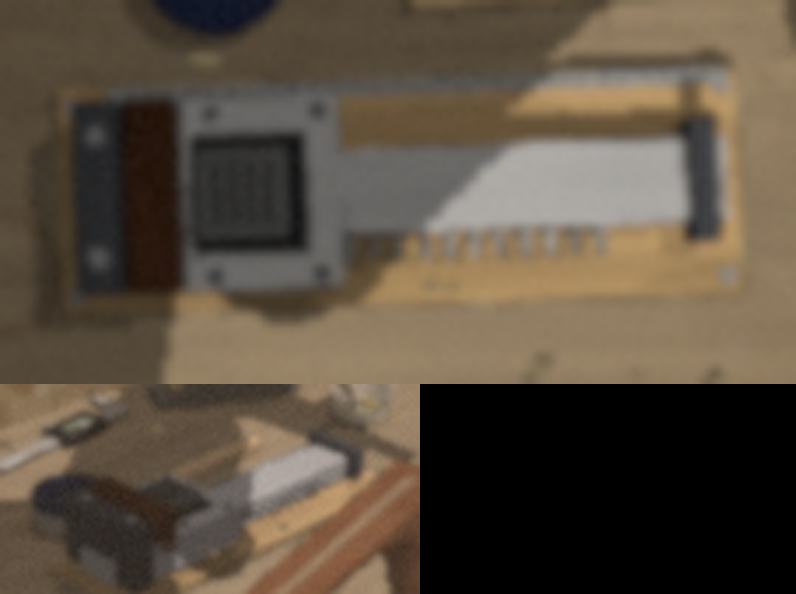

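In the top view the nose (columns 124-182) sits flush against the end stop (right edge at column 122). It stayed there after release, against the return spring. I'll take one last look after a wait, to check that it holds and that the bystanders haven't moved.

Run:
```python
from h import *
robot.pause(1.0); snap("top","pics/top6.png"); st()
a=cv2.imread("pics/top5.png")[165:230,265:400].astype(int); b=cv2.imread("pics/top6.png")[165:230,265:400].astype(int)
print("mean/max blurred change", abs(a-b).mean(), cv2.GaussianBlur(abs(a-b).astype(np.float32),(5,5),0).max())
cols=lambda f,s:cv2.imread(f)[90:245,140:490]
v=np.vstack([cv2.resize(cols(f,0),(670,297),interpolation=cv2.INTER_CUBIC) for f in("pics/top1.png","pics/top6.png")]); cv2.imwrite("pics/c6.png",v)
```

```text
t15.46 rail x-0.2000 y-0.2446 z0.2500 F [ 0.39 -0.95  0.59] gap-0.001
mean/max blurred change 1.0073314339981008 11.2109375
```

View pics/c6.png

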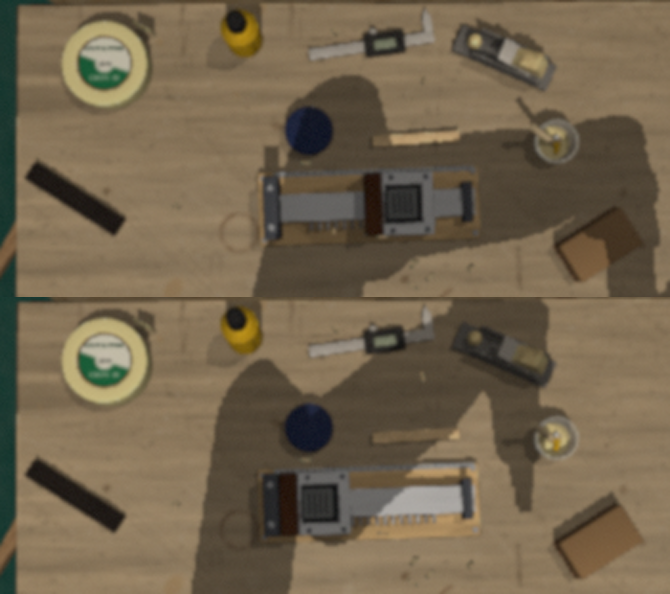

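```bash
python3 -c "
from h import *
print(robot.finish_job())"
```

```text
the job is handed in; nothing more can be done
None
```

The length stop is at its end position with the button released, and I handed the job in at about 15.5 s of the 38 s limit.

**What I did:** With the fingers shut, I pressed the lock button about 8.5 mm down, at 5.1 N, which matches its spring. I held it down while pushing the carriage about 0.12 m to the end stop. I then let the button up with about 5 N still on the nose, backed off and took the hand clear.

**Final checks:**
- **Carriage:** the nose is flush with the end stop in the last top view. It did not move over the final second, against its return spring, so it is locked.
- **Surroundings:** the tin, dowel, sanding block, bridge blank and glue cup are where they were. The hand is clear and touching nothing.

**Less certain:**
- **First stop:** the push first halted with only about 1.4 N on the nose. I crept on until the force reached about 5 N, and took that as seated.
- **Release force:** while the button came up, the vertical force was 1.5–3 N above what its spring alone gives, probably from rubbing against the nose.
- **Button height:** I inferred that the button came fully up from the carriage staying put; I did not measure it.
- **Glue cup's stick:** it is hard to make out in the last picture because the lighting on it changed. The cup had not moved, and the arm never came down near it.

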